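Open the sprung jaw of the board holder and hold it at the mark

TASK

Lift the red lock collar up off the post of the grey board holder and lay it flat in the steel tray. Then take the black bridge handle of the holder's sprung jaw, pull the jaw out until its red pointer stands over the green mark clip, and finish while still holding it there against the spring, so that a board can be dropped in. Leave the blue capacitor and the white relay standing where they are.

Things in the scene. Friction and masses are not known exactly. Their poses are not given: they have to be found in the camera images.
- holder: grey board holder, fixed to the bench. Origin on the bench, 5 mm behind the post; -x is the pull direction (front), z up. Base x -62 to +110, y -62 to +62 mm, 12 mm thick; a fixed jaw 58 mm high at x = 88 to 102; the rail with the green clip along the +y side, to 21 mm high. The collar blocks the sprung jaw after about 10 mm; without it the jaw opens 65 mm
- jaw: moving sprung jaw; its frame is the holder's when closed and shifts along holder -x as it opens. Two blue cheeks 22 mm wide, tops 50 mm above the bench, with a 24 mm slot between; closed, their fronts are 25 mm behind the post axis; they pass either side of the post. A spring shuts it when let go: 3.6 N closed, 1.2 N more per 10 mm
- handle (a point): centre of the jaw's bridge handle: black rubber grip 15 mm thick, 48 mm long along holder y, 106 mm above the bench, 60 mm behind the post when closed; 11 mm uprights at y = +-30 mm; 50 mm free under it. Pinch from above, fingers closing along holder x. It may pass over the post when pulled: keep the fingertips above 76 mm
- pointer (a point): tip of the red pointer on the jaw's +y side (needle 3 mm wide lying along y, 22 mm above the bench); moves with the jaw, has the holder's axes
- mark (a point): middle of the top of the green mark clip on the scale rail: 10 mm long in the pull direction, 13 mm wide, 20.5 mm above the bench; has the holder's axes. It sits 28 to 50 mm in front of (holder -x) the closed pointer and stays put. The pointer is over it when both have the same holder x, within 5 mm (half the clip)
- collar: red lock collar: ring 48 mm outside diameter, 16 mm bore, 30 mm high, about 90 g; origin at the centre of its under side, z along its bore. At the start it rests on a shoulder of the post, under side 34 mm above the bench
- collar_mid (a point): centre of the red collar, 15 mm above its under side (49 mm above the bench at the start). Grasp it across the outside from above, fingers closing along holder y (the cheeks are close behind it), on its upper half: in the tray its top is 34 mm above the bench, so the fingertips then stay off the tray floor
- post_top (a point): tip of the fixed steel post, 9 mm diameter, 72 mm above the bench, 8 mm above the collar's top; the collar comes off when lifted 40 mm straight up
- tray: shallow square steel tray, fixed, 150 x 150 mm outside, 15 mm high, 4 mm walls and floor; origin at the centre of its under side on the bench, axes along its sides
- blue_capacitor: bystander: upright blue capacitor, 35 mm diameter, 43 mm high; origin under its centre; leave alone
- relay: bystander: upright white relay can, 37 x 36 x 76 mm; origin under its centre; leave alone
Not all that is in view belongs to the job. What is shaped like the collar but turquoise is not meant.

How it is judged:
On the way, in this order (a step that is already met when the one before it is completed fails the run):
1. the collar is lifted by the fingers clear above the post (height (world z) of collar_mid above 0.092 m and contact force between the fingers and collar above 0.5 N), for 0.1 s.
2. the collar lies flat in the tray, at rest and let go (x of collar_mid in the frame of tray between -0.052 and 0.052 m and y of collar_mid in the frame of tray between -0.052 and 0.052 m and z of collar_mid in the frame of tray below 0.025 m and angle between collar_mid's own z axis and vertical below 0.2 rad and linear speed of collar below 0.02 m/s and contact force between the fingers and collar below 0.1 N), for 0.2 s.
At the end, for the whole second after the job is handed in: The fingers hold the jaw (over 2 N) at rest with its pointer within 5 mm of the middle of the green clip along the pull; the collar lies flat in the tray, untouched (centre within 52 mm of the tray centre along each side and 25 mm of the bench, tilt under 0.2 rad) (all of step 2 and x of pointer in the frame of mark between -0.005 and 0.005 m and linear speed of jaw below 0.01 m/s and contact force between the fingers and jaw above 2 N); the arm keeps its last pose, push and grip.
It fails at once if the blue capacitor is shifted more than 30 mm or tipped (distance of blue_capacitor from where it was at the start of the episode above 0.03 m or angle between blue_capacitor's own z axis and vertical above 0.5 rad).
It fails at once if the white relay is shifted more than 30 mm or tipped (distance of relay from where it was at the start of the episode above 0.03 m or angle between relay's own z axis and vertical above 0.5 rad).
It also fails if it takes over 48 s, if anything falls off the work surface, if the arm or the gripper's body presses on something with over 40 N, if the wrist force passes 120 N, or if a joint passes its speed limit or range.

ROBOT

A 6-joint arm with a two-finger parallel gripper is mounted at the origin on a cart in front of the work surface, level with it; the furniture and walls round the work are solid. World frame = base frame: x ahead of the robot, y to its left, z up, the work surface at z = 0. Lengths are in m, angles in rad, forces in N, time in s.
With the tool pointing down it reaches from about 0.25 to 0.775 m from the base axis. Payload 4 kg.
Tool frame: the origin (TCP) lies at the very end of the fingers, on their centre line; the grasp point (between the pads) lies 19 mm behind it; z points along the fingers, y is the line along which they close (so a half turn about z gives the same grasp; the last joint's range is limited). The gripper opens to 94 mm and grips with 3 to 60 N. Pads are 16 mm wide; open, the fingers measure 119 mm over their backs; the gripper's body (75 mm by 177 mm) begins 78 mm behind the grasp point.
Start: joints at [1.23, 0.087, 1.371, -0, 1.684, -0.103], TCP at [0.13, 0.535, 0.206] pointing down, gripper open.
Joint ranges: [-3.1, 3.1], [-0.76, 2.03], [0.27, 2.55], [-1.08, 4.22], [0.17, 2.65], [-2.57, 2.57]. Speed limits (rad/s): [2.79, 2.79, 3.14, 3.14, 3.14, 3.14].

INTERFACE

Orientations are given as [roll, pitch, yaw] about the fixed x, y, z axes, in that order (R = Rz(yaw) Ry(pitch) Rx(roll)).
In Python, from bench import robot, snapshot, finder gives the robot as it stands.
- The arm moves only by the tool drive_tool, never from a script. Its argument "deltas" is text: rows parted by semicolons, each of 7 numbers parted by spaces: the shift along the tool's x, y, z each as a share of 100 mm, from -1 to 1, then the turn, a rotation vector about the tool's x, y, z each as a share of 90 degrees, from -1 to 1, then the finger opening in mm, from 0 to 94. In form: tx ty tz rx ry rz gripper; .... A call has 1 to 5 rows; each row is the pose to reach, as a shift and turn from the pose commanded when the call began, along the tool's axes at that moment; what a row does not reach only later rows make up. A row lasts 1/10 s, in which the tool goes at most 50 mm and 8.59 degrees, less where a joint would pass 70% of its speed; a pose out of reach is approached as far as the arm can. A call with a number of a shift or a turn outside -1 to 1 is refused whole. A call with a gripper value outside its range is refused whole. The fingers move at their own pace and stop on an object; the grip force is fixed at half the most. Time passes only in rows, so rows that repeat a pose let the fingers close. It gives the time, the measured TCP pose, the force, the opening and the grip force at its end, in the units of the state.
- robot.get_obs(): the state, without advancing time (a new reading comes with each control period).
- snapshot(name): name is "scene" or "top" or "wrist"; returns a dict with "img" (480x640x3 uint8, red, green, blue), "fx", "fy", "cx", "cy" (pixels), "T" (4x4, takes a point from camera to world coordinates); the wrist camera has in their place "hand_eye" (4x4, takes a point from camera to tool coordinates, whose origin is the TCP and whose axes are the flange's). Camera axes: x right, y up, looking along -z (the intrinsics and any distortion apply to the point x, -y, -z); pixel columns grow to the right and rows downward; lengths in m; the calibration is good to about 2 mm. A picture is of the moment at which its call begins: read the wrist's pose just before it. There is no depth.
- robot.close_job(): hands the job in; it is judged then, once.
Trained networks look in the newest picture that a camera, given by its name, has taken for a name from the list of things; names that differ only in an ending like _2 or _b are one class to them, and where a whole thing is asked for, a point or a joint stands for the part that bears it (a point fixed in the world has none). Each returns a list of dicts, best first, with "confidence" (0 to 1); they miss things now and then, are a little off and sometimes report something else, mostly with a low value. They report only what shows in the picture. A call takes as long as a camera call. They do not tell look-alikes from the thing itself.
- finder.look_for(camera, thing): "xy" ([column, row] in pixels, amid what is visible of it).
- finder.masks_of(camera, thing): "region" (480x640 bool, what is visible of it) and "xy" ([column, row] in pixels, amid what is visible of it).
- finder.landmark_of(camera, thing): "xy" ([column, row] in pixels: a listed point, or the origin of a listed thing).
The state is a dict: "time": time; "joint_positions": joint angles; "qvel": joint speeds; "joint_torque": joint torques, N m; "tool_pos": TCP position; "ee_rot": TCP orientation; "wrist_force": force on the tool from outside, world axes, zero at the start; "wrist_torque": the same for the moment, N m; "width": finger opening in m; "finger_force": force on a finger pad.
Only numpy, scipy, OpenCV 4.12 (cv2) and the standard library are available. Lean on these libraries where they do the work, as an engineer would, in place of code of your own. Each camera call takes 0.05 s, during which the arm holds its last target. There are 200 camera calls.

## Working session

There is one attempt and no reset: what is moved stays moved. The work goes in short steps, Python scripts to look and compute and a tool call to move; the robot and the scene stay as the last step left them, time stands still between calls to the robot, and variables do not carry over. Pictures are saved under pics/ and viewed, at most 10 in all, crops included, and the job is handed in when it is done.

Besides the shell and the picture viewer there is one more tool, called after ">>>" in YAML: its name, and indented under it one key for each argument. drive_tool: Moves the arm, as the interface text tells. Shift numbers are shares of 100 mm and turn numbers shares of 90 degrees, none past 1 either way. Its arguments: {"type":"object","properties":{"deltas":{"type":"string"}},"required":["deltas"]}

```bash
mkdir -p pics; cat > h.py <<'E'
import numpy as np, cv2
from bench import robot, snapshot, finder
from scipy.spatial.transform import Rotation as R
def tool():
    o=robot.get_obs(); T=np.eye(4); e=np.array(o["ee_rot"])
    T[:3,:3]=R.from_euler('xyz',e).as_matrix() if e.size==3 else e
    T[:3,3]=o["tool_pos"]; return T
def snap(n):
    W=tool(); s=snapshot(n); 
    s["Tw"]=W@np.array(s["hand_eye"]) if "hand_eye" in s else np.array(s["T"]); return s
def atz(s,xy,z):
    d=np.array([(xy[0]-s["cx"])/s["fx"],-(xy[1]-s["cy"])/s["fy"],-1.]); T=s["Tw"]
    d=T[:3,:3]@d; c=T[:3,3]; return c+d*(z-c[2])/d[2]
def lm(s,cam,thing,z):
    return [(np.round(r["xy"]),round(r["confidence"],2),np.round(atz(s,r["xy"],z),4)) for r in finder.landmark_of(cam,thing)[:3]]
E
python3 - <<'E'
from h import *
print(robot.get_obs())
for c in ["top","scene"]:
    s=snap(c); cv2.imwrite(f"pics/{c}0.png",s["img"][:,:,::-1]); print(c,[k for k in s],s["Tw"][:3].round(3).tolist(),s["fx"])
    for t,z in [("collar_mid",.049),("post_top",.072),("handle",.106),("pointer",.022),("mark",.0205),("tray",0),("holder",0),("blue_capacitor",0),("relay",0)]: print(t,lm(s,c,t,z))
E
```

```text
{'time': 0.0, 'joint_positions': array([ 1.22989787e+00,  8.79195658e-02,  1.37224531e+00, -6.27932778e-05,
        1.68360185e+00, -1.03115670e-01]), 'qvel': array([ 0.00139321, -0.0008287 ,  0.00221825, -0.00016821,  0.00061936,
       -0.00074826]), 'joint_torque': array([-5.42828420e-04, -3.40191400e+01, -3.02423823e+01,  7.15918676e-02,
        3.29959381e-02, -1.83839966e-04]), 'tool_pos': array([0.12939961, 0.53399115, 0.20432809]), 'ee_rot': array([-3.13942371e+00, -1.61705815e-04,  2.90380269e+00]), 'wrist_force': array([-0.33978465, -0.79314781,  0.31147417]), 'wrist_torque': array([ 0.02873915,  0.02499709, -0.01431405]), 'finger_force': 0.0, 'width': 0.09404416707043109}
top ['img', 'fx', 'fy', 'cx', 'cy', 'T', 'Tw'] [[-0.029, 0.982, -0.186, 0.305], [-0.999, -0.023, 0.032, 0.308], [0.027, 0.186, 0.982, 1.112]] 616.604371289252
collar_mid [(array([415., 262.]), 0.83, array([0.47  , 0.0929, 0.049 ])), (array([324., 248.]), 0.66, array([0.4973, 0.252 , 0.049 ]))]
post_top [(array([416., 256.]), 0.75, array([0.4759, 0.0951, 0.072 ]))]
handle [(array([414., 219.]), 0.82, array
[... 924 characters left out ...]
, 0.0907, 0.072 ])), (array([209., 272.]), 0.37, array([0.3233, 0.3754, 0.072 ]))]
handle [(array([409., 303.]), 0.62, array([0.5417, 0.1004, 0.106 ]))]
pointer [(array([367., 322.]), 0.83, array([0.5038, 0.1494, 0.022 ]))]
mark [(array([345., 339.]), 0.63, array([0.4526, 0.1476, 0.0205]))]
tray [(array([282., 248.]), 0.59, array([0.4873, 0.3984, 0.    ]))]
holder [(array([376., 360.]), 0.73, array([0.4771, 0.0942, 0.    ])), (array([283., 250.]), 0.72, array([0.4864, 0.3937, 0.    ]))]
blue_capacitor [(array([211., 272.]), 0.56, array([0.3408, 0.4303, 0.    ]))]
relay [(array([354., 236.]), 0.87, array([0.6279, 0.3381, 0.    ])), (array([379., 346.]), 0.67, array([0.4991, 0.1113, 0.    ]))]
```

View pics/top0.png

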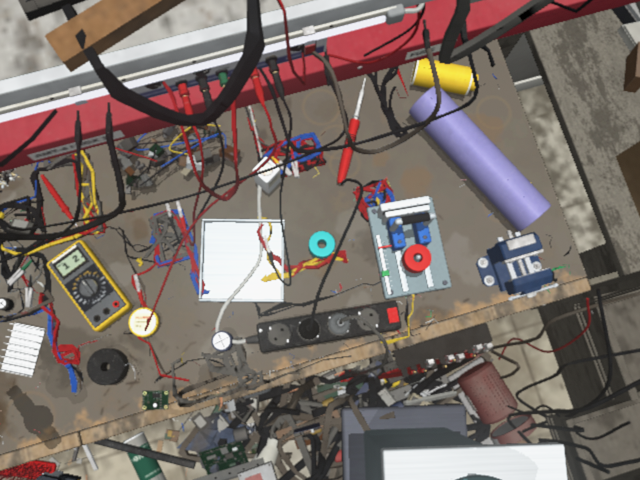

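View pics/scene0.png

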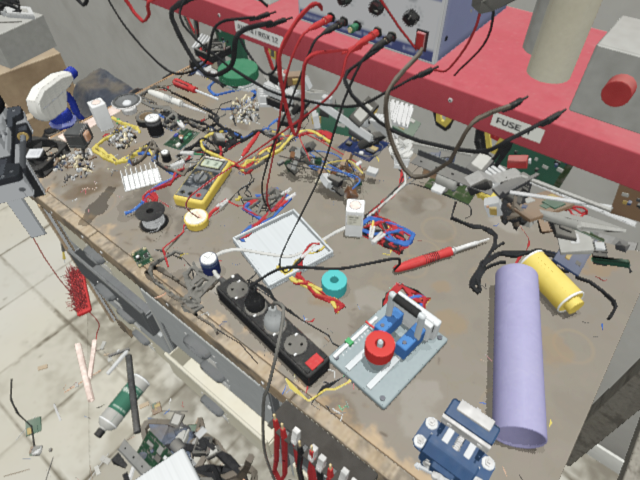

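The top picture shows the red collar at (416,258), the tray at (242,260), the capacitor at (221,341), the relay at (268,170) and the green clip at (387,272). The network's points agree with this. The scene picture shows the same layout: collar at (380,347), clip near (348,344), pointer at (367,322). Holder yaw is about 0.14. I'm moving over to the holder now.

>>> drive_tool:
  deltas: "-1 -0.8 0 0 0 0 94; -1 -0.8 0 0 0 0 94; -1 -0.8 0 0 0 0 94"

```text
time: 1.3
tool_pos: [0.2092, 0.4312, 0.2056]
ee_rot: [-3.141, 0.001, 2.903]
wrist_force: [0.3, -0.2, 0.5]
width: 0.0941
finger_force: 0.0
```

>>> drive_tool:
  deltas: "-1 -0.8 0 0 0 0 94; -1 -0.8 0 0 0 0 94; -1 -0.8 0 0 0 0 94"

```text
time: 1.6
tool_pos: [0.2877, 0.3295, 0.2058]
ee_rot: [3.141, 0.001, 2.902]
wrist_force: [-0.6, 1.8, 0.2]
width: 0.0943
finger_force: 0.0
```

>>> drive_tool:
  deltas: "-1 -0.8 0 0 0 0 94; -1 -0.8 0 0 0 0 94; -1 -0.8 0 0 0 0 94"

```text
time: 1.9
tool_pos: [0.3661, 0.228, 0.2057]
ee_rot: [-3.141, 0.001, 2.901]
wrist_force: [-0.7, -0.5, 0.2]
width: 0.0939
finger_force: 0.0
```

>>> drive_tool:
  deltas: "-1 -0.8 0 0 0 -0.24 94; -1 -0.8 0 0 0 -0.24 94; -1 -0.8 0 0 0 -0.24 94; -1 -0.8 0 0 0 -0.24 94; -1 -0.8 0 0 0 -0.24 94"

```text
time: 2.4
tool_pos: [0.443, 0.1288, 0.2053]
ee_rot: [3.141, -0.001, -3.006]
wrist_force: [-1.1, -0.0, 0.5]
width: 0.0942
finger_force: 0.0
```

```bash
python3 - <<'E'
from h import *
s=snap("wrist"); cv2.imwrite("pics/w1.png",s["img"][:,:,::-1]); print(s["Tw"][:3].round(3).tolist(), s["fx"], [k for k in s])
for t,z in [("collar_mid",.049),("post_top",.072),("handle",.106),("pointer",.022),("mark",.0205),("holder",0)]: print(t,lm(s,"wrist",t,z))
E
```

```text
[[-0.135, -0.962, -0.238, 0.375], [0.991, -0.131, -0.034, 0.119], [0.002, -0.241, 0.971, 0.385]] 382.37183401765526 ['img', 'fx', 'fy', 'cx', 'cy', 'hand_eye', 'Tw']
collar_mid [(array([269., 250.]), 0.64, array([0.4766, 0.0896, 0.049 ]))]
post_top [(array([267., 254.]), 0.84, array([0.4737, 0.0907, 0.072 ]))]
handle [(array([265., 341.]), 0.66, array([0.5361, 0.0992, 0.106 ]))]
pointer [(array([332., 276.]), 0.77, array([0.5037, 0.1529, 0.022 ]))]
mark [(array([268., 257.]), 0.67, array([0.493 , 0.0872, 0.0205])), (array([326., 227.]), 0.49, array([0.4552, 0.1401, 0.0205]))]
holder [(array([279., 240.]), 0.56, array([0.4794, 0.0946, 0.    ]))]
```

View pics/w1.png

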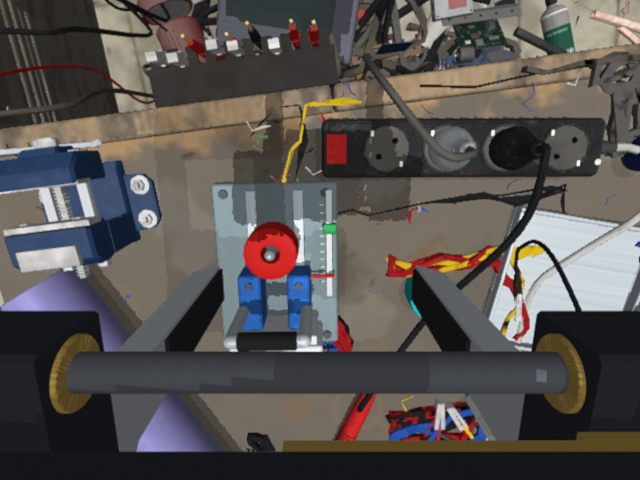

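The wrist picture shows the collar at (270,251), the post tip at (269,255), the green clip at (330,228) and the pointer needle at row 276. The front edge of the base runs from (213,184) to (338,182).

```bash
python3 - <<'E'
from h import *
s=snap("wrist"); im=s["img"]; h=cv2.cvtColor(im,cv2.COLOR_RGB2HSV).astype(int)
a,b=atz(s,(213,184),.012),atz(s,(338,182),.012); print(a,b,np.arctan2(-(b-a)[0],(b-a)[1]),np.linalg.norm(b-a))
m=(h[...,1]>150)&(h[...,2]>60)
red=m&((h[...,0]<6)|(h[...,0]>174)); gr=m&(abs(h[...,0]-65)<15)
def cen(mask,x0,x1,y0,y1):
    v,u=np.nonzero(mask[y0:y1,x0:x1]); return np.array([u.mean()+x0,v.mean()+y0]),len(u),(u.min()+x0,u.max()+x0,v.min()+y0,v.max()+y0)
for n,mk,box,z in [("mark",gr,(318,342,215,240),.0205),("ptr",red,(312,345,268,285),.022),("collar",red,(235,302,215,285),.064)]:
    c=cen(mk,*box); print(n,c,atz(s,c[0],z))
    if n=="collar":
        (cx,cy),r=cv2.minEnclosingCircle(np.argwhere(red[215:285,235:302])[:,::-1].astype(np.float32)); print(cx+235,cy+215,r)
print(tool())
E
```

```text
[0.42956429 0.02661661 0.012     ] [0.41059587 0.14669196 0.012     ] 0.15667625520256473 0.12156434925724517
mark (array([327.53773585, 228.41509434]), 106, (np.int64(322), np.int64(333), np.int64(224), np.int64(233))) [0.45589356 0.14290307 0.0205    ]
ptr (array([321.02, 275.78]), 50, (np.int64(312), np.int64(332), np.int64(275), np.int64(277))) [0.50479274 0.14349883 0.022     ]
collar (array([269.22939866, 250.30066815]), 2245, (np.int64(242), np.int64(295), np.int64(222), np.int64(278))) [0.47266399 0.09268953 0.064     ]
269.0419006347656 250.1731834411621 28.96566390991211
[[-9.90116308e-01 -1.40248287e-01  3.40009974e-04  4.42555030e-01]
 [-1.40248222e-01  9.90116353e-01  2.08322332e-04  1.30114653e-01]
 [-3.65866285e-04  1.58577544e-04 -9.99999920e-01  2.05609692e-01]
 [ 0.00000000e+00  0.00000000e+00  0.00000000e+00  1.00000000e+00]]
```

>>> drive_tool:
  deltas: "-0.25 -0.42 0 0 0 0 94; -0.25 -0.42 0.5 0 0 0 94; -0.25 -0.42 1 0 0 0 94; -0.25 -0.42 1 0 0 0 94"

```text
time: 3.2
tool_pos: [0.4655, 0.0907, 0.096]
ee_rot: [3.14, -0.021, -3.002]
wrist_force: [-1.1, -0.4, -1.2]
width: 0.0939
finger_force: 0.0
```

```bash
python3 - <<'E'
from h import *
s=snap("wrist"); T=tool(); print(T.round(4).tolist())
for t,z in [("collar_mid",.049),("post_top",.072)]: 
    for r in lm(s,"wrist",t,z): print(t,r, (T[:3,:3].T@(r[2]-T[:3,3])).round(4))
im=s["img"]; h=cv2.cvtColor(im,cv2.COLOR_RGB2HSV).astype(int)
red=((h[...,1]>150)&(h[...,2]>60)&((h[...,0]<6)|(h[...,0]>174))).astype(np.uint8)
n,l,st,c=cv2.connectedComponentsWithStats(red); i=1+st[1:,4].argmax(); print(st[i],c[i],atz(s,c[i],.064))
E
```

```text
[[-0.9902, -0.1391, -0.0108, 0.4695], [-0.1391, 0.9903, -0.0007, 0.0912], [0.0108, 0.0008, -0.9999, 0.1013], [0.0, 0.0, 0.0, 1.0]]
collar_mid (array([317., 272.]), 0.85, array([0.4757, 0.0926, 0.049 ])) [-0.0069  0.0005  0.0522]
collar_mid (array([524., 329.]), 0.57, array([0.4951, 0.2308, 0.049 ])) [-0.0453  0.1347  0.0519]
post_top (array([315., 284.]), 0.62, array([0.4749, 0.0913, 0.072 ])) [-0.0057 -0.0007  0.0292]
[ 276  233   80   86 4938] [315.67314702 275.94896719] [0.47302886 0.09127342 0.064     ]
```

>>> drive_tool:
  deltas: "0 0.01 0.2 0 0 0 94; 0 0.01 0.4 0 0 0 94; 0 0.01 0.58 0 0 0 94; 0 0.01 0.58 0 0 0 94; 0 0.01 0.58 0 0 0 94"

```text
time: 3.85
tool_pos: [0.476, 0.0926, 0.0509]
ee_rot: [-3.141, 0.006, -3.002]
wrist_force: [0.5, -0.2, -0.4]
width: 0.0941
finger_force: 0.0
```

>>> drive_tool:
  deltas: "0 0 0 0 0 0 30; 0 0 0 0 0 0 30; 0 0 0 0 0 0 30; 0 0 0 0 0 0 30; 0 0 0 0 0 0 30"

```text
time: 4.35
tool_pos: [0.4734, 0.0922, 0.0476]
ee_rot: [3.142, 0.0, -3.002]
wrist_force: [0.0, 0.9, 1.3]
width: 0.0575
finger_force: 0.0
```

>>> drive_tool:
  deltas: "0 0 0 0 0 0 30; 0 0 0 0 0 0 30; 0 0 0 0 0 0 30; 0 0 0 0 0 0 30; 0 0 0 0 0 0 30"

```text
time: 4.85
tool_pos: [0.4734, 0.0921, 0.0475]
ee_rot: [-3.141, -0.0, -3.002]
wrist_force: [-0.1, -0.8, 0.4]
width: 0.0481
finger_force: 30.0
```

>>> drive_tool:
  deltas: "0 0 -0.15 0 0 0 30; 0 0 -0.3 0 0 0 30; 0 0 -0.5 0 0 0 30; 0 0 -0.75 0 0 0 30; 0 0 -1 0 0 0 30"

```text
time: 5.35
tool_pos: [0.4728, 0.0923, 0.1477]
ee_rot: [3.141, -0.001, -3.002]
wrist_force: [0.8, 0.3, -1.3]
width: 0.048
finger_force: 30.0
```

>>> drive_tool:
  deltas: "0 0 0 0 0 0 30; 0 0 0 0 0 0 30; 0 0 0 0 0 0 30"

```text
time: 5.65
tool_pos: [0.4723, 0.0922, 0.1454]
ee_rot: [3.141, -0.003, -3.002]
wrist_force: [-0.2, -0.6, -1.0]
width: 0.0478
finger_force: 30.0
```

>>> drive_tool:
  deltas: "-0.1 0.3 0 0 0 0 30; -0.15 0.7 0 0 0 0 30; -0.19 1 0 0 0 0 30"

```text
time: 5.95
tool_pos: [0.4772, 0.1951, 0.1452]
ee_rot: [3.141, -0.004, -3.003]
wrist_force: [0.4, -0.5, -0.6]
width: 0.0481
finger_force: 30.0
```

>>> drive_tool:
  deltas: "-0.1 0.4 0 0 0 0 30; -0.15 0.8 0 0 0 0 30; -0.19 1 0 0 0 0 30"

```text
time: 6.25
tool_pos: [0.4817, 0.298, 0.1449]
ee_rot: [3.142, -0.004, -3.0]
wrist_force: [0.5, -0.4, -1.3]
width: 0.048
finger_force: 30.0
```

>>> drive_tool:
  deltas: "-0.1 0.4 0 0 0 0 30; -0.15 0.8 0 0 0 0 30; -0.19 1 0 0 0 0 30; -0.19 1 0 0 0 0 30"

```text
time: 6.65
tool_pos: [0.4867, 0.3992, 0.1443]
ee_rot: [-3.141, -0.004, -2.999]
wrist_force: [0.5, 0.1, -1.5]
width: 0.0474
finger_force: 30.0
```

```bash
python3 - <<'E'
from h import *
s=snap("top"); print(robot.get_obs()["tool_pos"],lm(s,"top","collar_mid",.147),lm(s,"top","tray",0))
s=snap("wrist"); T=tool(); print(T.round(4).tolist())
cv2.imwrite("pics/w2.png",s["img"][:,:,::-1])
for r in lm(s,"wrist","tray",0): print(r, (T[:3,:3].T@(r[2]-T[:3,3])).round(4))
E
```

```text
[0.48703546 0.39746691 0.14471708] [(array([232., 247.]), 0.77, array([0.4857, 0.4036, 0.147 ])), (array([321., 245.]), 0.66, array([0.4857, 0.2619, 0.147 ]))] [(array([244., 262.]), 0.96, array([0.4845, 0.3954, 0.    ]))]
[[-0.9905, -0.1377, -0.0014, 0.488], [-0.1377, 0.9905, -0.0015, 0.3958], [0.0016, -0.0013, -1.0, 0.1465], [0.0, 0.0, 0.0, 1.0]]
(array([319., 220.]), 0.6, array([0.4858, 0.3972, 0.    ])) [0.0018 0.0018 0.1465]
```

View pics/w2.png

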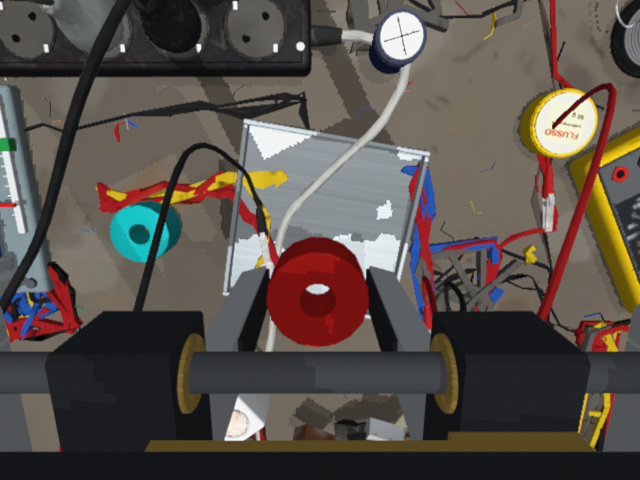

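The collar is held at (318,290) above the tray centre, and the tray outline fits. I'm lowering it now.

>>> drive_tool:
  deltas: "0 0 0.3 0 0 0 30; 0 0 0.6 0 0 0 30; 0 0 0.85 0 0 0 30; 0 0 1 0 0 0 30; 0 0 1 0 0 0 30"

```text
time: 7.4
tool_pos: [0.4868, 0.3953, 0.0447]
ee_rot: [-3.139, -0.005, -3.004]
wrist_force: [0.5, -0.7, -1.6]
width: 0.0475
finger_force: 30.0
```

>>> drive_tool:
  deltas: "0 0 0.1 0 0 0 30; 0 0 0.2 0 0 0 30; 0 0 0.25 0 0 0 30; 0 0 0.27 0 0 0 30; 0 0 0.27 0 0 0 30"

```text
time: 7.9
tool_pos: [0.4881, 0.3972, 0.0203]
ee_rot: [-3.142, -0.0, -3.002]
wrist_force: [-0.3, -0.7, -1.1]
width: 0.0475
finger_force: 30.0
```

>>> drive_tool:
  deltas: "0 0 0.01 0 0 0 30; 0 0 0.02 0 0 0 30; 0 0 0.02 0 0 0 30; 0 0 0.02 0 0 0 30"

```text
time: 8.3
tool_pos: [0.4883, 0.3973, 0.0187]
ee_rot: [3.141, 0.0, -3.002]
wrist_force: [-0.3, -0.3, -0.8]
width: 0.0481
finger_force: 30.0
```

>>> drive_tool:
  deltas: "0 0 0.01 0 0 0 30; 0 0 0.01 0 0 0 30; 0 0 0.01 0 0 0 94; 0 0 0.01 0 0 0 94; 0 0 0.01 0 0 0 94"

```text
time: 8.8
tool_pos: [0.4883, 0.3973, 0.0177]
ee_rot: [3.141, 0.0, -3.002]
wrist_force: [0.9, 0.2, 0.3]
width: 0.0684
finger_force: 0.0
```

>>> drive_tool:
  deltas: "0 0 0 0 0 0 94; 0 0 0 0 0 0 94; 0 0 0 0 0 0 94; 0 0 -0.02 0 0 0 94; 0 0 -0.1 0 0 0 94"

```text
time: 9.3
tool_pos: [0.4875, 0.3967, 0.0267]
ee_rot: [-3.141, -0.002, -3.002]
wrist_force: [0.1, -0.3, -0.4]
width: 0.0939
finger_force: 0.0
```

>>> drive_tool:
  deltas: "0 0 -0.4 0 0 0 94; 0 0 -0.8 0 0 0 94; 0 0 -1 0 0 0 94; 0 0 -1 0 0 0 94"

```text
time: 9.7
tool_pos: [0.4905, 0.3988, 0.1334]
ee_rot: [3.137, 0.009, -3.002]
wrist_force: [-0.5, 0.0, -0.3]
width: 0.0939
finger_force: 0.0
```

>>> drive_tool:
  deltas: "0 -0.3 -0.3 0 0 0 94; 0 -0.7 -0.6 0 0 0 94; 0 -1 -0.7 0 0 0 94"

```text
time: 10.0
tool_pos: [0.5029, 0.297, 0.1995]
ee_rot: [3.141, 0.003, -3.002]
wrist_force: [0.9, 0.5, -0.2]
width: 0.0938
finger_force: 0.0
```

>>> drive_tool:
  deltas: "0 -0.4 0 0 0 0 94; 0 -0.8 0 0 0 0 94; 0 -1 0 0 0 0 94"

```text
time: 10.3
tool_pos: [0.5156, 0.1961, 0.1959]
ee_rot: [-3.14, -0.002, -3.005]
wrist_force: [0.4, -0.2, 0.5]
width: 0.094
finger_force: 0.0
```

>>> drive_tool:
  deltas: "0 -0.3 0 0 0 0.09 94; 0 -0.6 0 0 0 0.18 94; 0 -0.9 0 0 0 0.27 94; 0 -1 0 0 0 0.36 94; 0 -1 0 0 0 0.45 94"

```text
time: 10.8
tool_pos: [0.5293, 0.0981, 0.1955]
ee_rot: [-3.139, -0.002, 2.565]
wrist_force: [-0.3, -0.8, -0.2]
width: 0.0939
finger_force: 0.0
```

>>> drive_tool:
  deltas: "0 0 0 0 0 0.55 94; 0 0 0 0 0 0.55 94; 0 0 0 0 0 0.55 94; 0 0 0 0 0 0.55 94; 0 0 0 0 0 0.55 94"

```text
time: 11.3
tool_pos: [0.529, 0.1, 0.1955]
ee_rot: [-3.138, -0.001, 1.818]
wrist_force: [-0.6, 0.4, -0.3]
width: 0.0938
finger_force: 0.0
```

```bash
python3 - <<'E'
from h import *
s=snap("top"); print(lm(s,"top","collar_mid",.019),lm(s,"top","tray",0))
s=snap("wrist"); T=tool(); print(T.round(4).tolist(),robot.get_obs()["ee_rot"])
cv2.imwrite("pics/w3.png",s["img"][:,:,::-1])
for t,z in [("handle",.106),("post_top",.072),("pointer",.022),("mark",.0205)]:
  for r in lm(s,"wrist",t,z): print(t,r, (T[:3,:3].T@(r[2]-T[:3,3])).round(4))
E
```

```text
[(array([323., 245.]), 0.72, array([0.5099, 0.2518, 0.019 ])), (array([240., 258.]), 0.57, array([0.49 , 0.402, 0.019]))] [(array([242., 262.]), 0.61, array([0.4852, 0.4001, 0.    ]))]
[[-0.2535, 0.9673, -0.0021, 0.5293], [0.9673, 0.2535, -0.0001, 0.1001], [0.0004, -0.0021, -1.0, 0.1962], [0.0, 0.0, 0.0, 1.0]] [-3.13948266e+00 -4.26697138e-04  1.82708306e+00]
post_top (array([251., 222.]), 0.72, array([0.4761, 0.0922, 0.072 ])) [ 0.0058 -0.0532  0.1243]
pointer (array([308., 159.]), 0.61, array([0.5082, 0.1496, 0.022 ])) [ 0.0532 -0.0075  0.1742]
pointer (array([250., 220.]), 0.37, array([0.4689, 0.0809, 0.022 ])) [-0.0033 -0.0629  0.1743]
mark (array([249., 151.]), 0.72, array([0.4543, 0.1432, 0.0205])) [ 0.0607 -0.0612  0.1759]
```

View pics/w3.png

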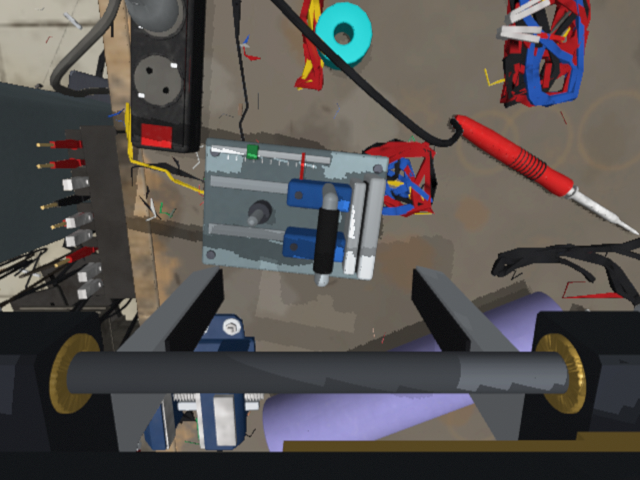

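The collar lies in the tray at about (0.490, 0.402). The wrist picture shows the handle grip from (331,195) to (323,272), the clip at (252,152) and the pointer at x≈304.

```bash
python3 - <<'E'
from h import *
s=snap("wrist"); im=s["img"]; h=cv2.cvtColor(im,cv2.COLOR_RGB2HSV).astype(int); T=tool()
def cen(m,x0,x1,y0,y1):
    v,u=np.nonzero(m[y0:y1,x0:x1]); return np.array([u.mean()+x0,v.mean()+y0]),len(u),(u.min()+x0,u.max()+x0,v.min()+y0,v.max()+y0)
sat=(h[...,1]>150)&(h[...,2]>60)
bl=h[...,2]<45
P={}
for n,m,b,z in [("handle",bl,(308,345,190,280),.108),("mark",sat&(abs(h[...,0]-65)<15),(240,265,140,165),.0205),("ptr",sat&((h[...,0]<6)|(h[...,0]>174)),(290,320,145,182),.022)]:
    c=cen(m,*b); P[n]=atz(s,c[0],z); print(n,c,P[n],(T[:3,:3].T@(P[n]-T[:3,3])).round(4))
u=np.array([np.cos(.145),np.sin(.145),0]); print((P["ptr"]-P["mark"])@u, T[:3,3], robot.get_obs()["ee_rot"])
E
```

```text
handle (array([324.27190827, 239.97624898]), 1221, (np.int64(312), np.int64(337), np.int64(208), np.int64(272))) [0.53536791 0.10115382 0.108     ] [-0.0004  0.0057  0.0893]
mark (array([251.03816794, 151.54198473]), 131, (np.int64(246), np.int64(256), np.int64(145), np.int64(158))) [0.45700821 0.14317388 0.0205    ] [ 0.06   -0.0595  0.1768]
ptr (array([300.82857143, 166.17142857]), 70, (np.int64(299), np.int64(303), np.int64(153), np.int64(178))) [0.50406283 0.14194045 0.022     ] [ 0.047  -0.0143  0.1753]
0.04638260358485057 [0.52976644 0.1000879  0.19730943] [-3.14136545e+00 -8.93616042e-05  1.82493449e+00]
```

>>> drive_tool:
  deltas: "0 0.05 0.1 0 0 0.07 94; 0 0.05 0.4 0 0 0.07 94; 0 0.05 0.7 0 0 0.07 94; 0 0.05 0.7 0 0 0.07 94; 0 0.05 0.7 0 0 0.07 94"

```text
time: 12.25
tool_pos: [0.5345, 0.1014, 0.1276]
ee_rot: [-3.141, -0.0, 1.714]
wrist_force: [0.8, -0.3, 1.3]
width: 0.0939
finger_force: 0.0
```

>>> drive_tool:
  deltas: "0 0 0.15 0 0 0 94; 0 0 0.3 0 0 0 94; 0 0 0.39 0 0 0 94; 0 0 0.39 0 0 0 94; 0 0 0.39 0 0 0 94"

```text
time: 12.75
tool_pos: [0.5345, 0.1014, 0.0882]
ee_rot: [-3.141, -0.0, 1.714]
wrist_force: [0.0, 0.1, 1.0]
width: 0.0939
finger_force: 0.0
```

>>> drive_tool:
  deltas: "0 0 0 0 0 0 40; 0 0 0 0 0 0 40; 0 0 0 0 0 0 40; 0 0 0 0 0 0 40; 0 0 0 0 0 0 40"

```text
time: 13.25
tool_pos: [0.5348, 0.1014, 0.0887]
ee_rot: [3.141, -0.0, 1.714]
wrist_force: [-0.5, 0.1, -0.1]
width: 0.0574
finger_force: 0.0
```

>>> drive_tool:
  deltas: "0 0 0 0 0 0 5; 0 0 0 0 0 0 5; 0 0 0 0 0 0 5; 0 0 0 0 0 0 5; 0 0 0 0 0 0 5"

```text
time: 13.75
tool_pos: [0.5347, 0.1014, 0.0885]
ee_rot: [3.142, -0.0, 1.714]
wrist_force: [-0.1, -0.0, 0.6]
width: 0.0175
finger_force: 0.0
```

>>> drive_tool:
  deltas: "0 0 0 0 0 0 5; 0 0 0 0 0 0 5; 0 0 0 0 0 0 5; 0 0 0 0 0 0 5; 0 0 0 0 0 0 5"

```text
time: 14.25
tool_pos: [0.5349, 0.1014, 0.0885]
ee_rot: [3.141, -0.0, 1.714]
wrist_force: [2.6, 1.1, -1.0]
width: 0.0139
finger_force: 30.0
```

>>> drive_tool:
  deltas: "0 -0.05 0 0 0 0 5; 0 -0.12 0 0 0 0 5; 0 -0.19 0 0 0 0 5; 0 -0.25 0 0 0 0 5; 0 -0.3 0 0 0 0 5"

```text
time: 14.75
tool_pos: [0.5064, 0.097, 0.0885]
ee_rot: [3.137, 0.0, 1.714]
wrist_force: [8.4, 0.6, -5.3]
width: 0.014
finger_force: 30.0
```

>>> drive_tool:
  deltas: "0 -0.05 0 0 0 0 5; 0 -0.1 0 0 0 0 5; 0 -0.15 0 0 0 0 5; 0 -0.17 0 0 0 0 5; 0 -0.17 0 0 0 0 5"

```text
time: 15.25
tool_pos: [0.4901, 0.0945, 0.0885]
ee_rot: [3.136, 0.001, 1.714]
wrist_force: [8.9, -0.0, -6.7]
width: 0.0142
finger_force: 30.0
```

```bash
python3 - <<'E'
from h import *
u=np.array([np.cos(.145),np.sin(.145),0])
for c in ["wrist","top","scene"]:
    s=snap(c); P={}
    for t,z in [("pointer",.022),("mark",.0205)]: 
        r=lm(s,c,t,z); print(c,t,r); P[t]=r[0][2] if r else None
    k=3
    if c=="wrist": x0,y0,x1,y1=150,80,400,260
    else:
        g=np.array([.457,.143,.02]); T=s["Tw"]; p=T[:3,:3].T@(g-T[:3,3]); a,b=int(s["cx"]-s["fx"]*p[0]/p[2]),int(s["cy"]+s["fy"]*p[1]/p[2]); x0,y0,x1,y1=a-40,b-30,a+40,b+30; k=5
    cv2.imwrite(f"pics/c4{c}.png",cv2.resize(s["img"][y0:y1,x0:x1,::-1],None,fx=k,fy=k,interpolation=cv2.INTER_CUBIC)); print(x0,y0)
o=robot.get_obs(); print(o["tool_pos"],o["width"],o["finger_force"],o["wrist_force"])
E
```

```text
wrist pointer [(array([279., 171.]), 0.85, array([0.4596, 0.1413, 0.022 ]))]
wrist mark [(array([272., 168.]), 0.66, array([0.4549, 0.1428, 0.0205]))]
150 80
top pointer [(array([383., 273.]), 0.67, array([0.4557, 0.1463, 0.022 ]))]
top mark [(array([389., 271.]), 0.42, array([0.4589, 0.1355, 0.0205]))]
344 242
scene pointer [(array([349., 342.]), 0.67, array([0.4545, 0.1381, 0.022 ]))]
scene mark []
308 309
[0.49032172 0.09455504 0.08853006] 0.01432180733106193 29.997531473636627 [ 8.60351316  0.59189029 -5.96939251]
```

View pics/c4wrist.png

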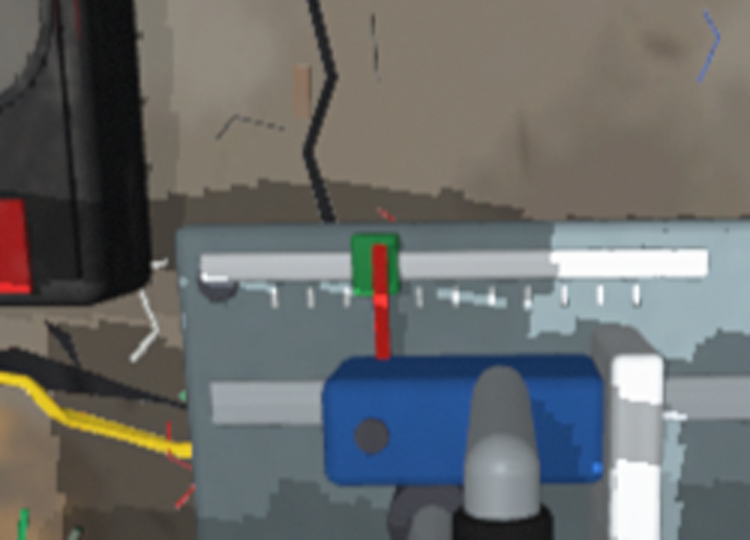

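View pics/c4scene.png

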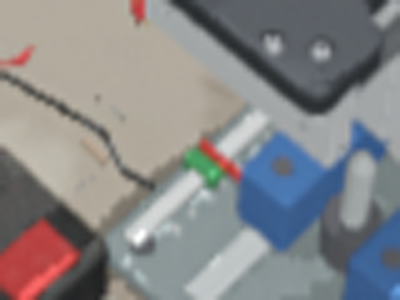

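In the wrist crop the clip spans 351–399 with its centre at 375, and the pointer tip is at 380, so it is about 1 mm short. I'm pulling 1 mm more.

>>> drive_tool:
  deltas: "0 -0.01 0 0 0 0 5; 0 -0.01 0 0 0 0 5; 0 -0.01 0 0 0 0 5; 0 -0.01 0 0 0 0 5; 0 -0.01 0 0 0 0 5"

```text
time: 16.2
tool_pos: [0.4895, 0.0944, 0.0885]
ee_rot: [3.135, 0.001, 1.714]
wrist_force: [9.1, 0.2, -5.8]
width: 0.0143
finger_force: 30.0
```

```bash
python3 - <<'E'
from h import *
s=snap("top"); print([(x[1],x[2]) for x in lm(s,"top","collar_mid",.019)]); p=robot.get_obs()
s=snap("wrist"); h=cv2.cvtColor(s["img"],cv2.COLOR_RGB2HSV).astype(int)
sat=((h[...,1]>150)&(h[...,2]>60))[155:200,255:295]; hh=h[155:200,255:295,0]
g=np.nonzero(sat&(abs(hh-65)<15)); r=np.nonzero(sat&((hh<6)|(hh>174)))
print("clip",g[1].min()+255,g[1].max()+255,"ptr",r[1].min()+255,r[1].max()+255,len(r[1]))
o=robot.get_obs(); print(o["tool_pos"],p["tool_pos"],o["finger_force"],o["wrist_force"],o["time"])
robot.close_job()
E
```

```text
[(0.86, array([0.5128, 0.2569, 0.019 ])), (0.75, array([0.486 , 0.4026, 0.019 ]))]
clip 268 283 ptr 274 279 155
[0.48945691 0.09443778 0.08850428] [0.48948506 0.09441703 0.08849933] 29.997320473194122 [10.00221373  0.17585302 -6.14244627] 16.35
the job is handed in; nothing more can be done
```

I handed the job in at 16.35 s, with the red collar let go in the tray near its centre and the jaw held against the spring with its pointer about mid-clip. The bystanders weren't re-measured at the end, and no verdict came back.

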